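Make up the sample tray for a hardness run

ROBOT

A 6-joint arm with a two-finger parallel gripper is mounted at the origin on a cart in front of the work surface, level with it; the furniture and walls round the work are solid. World frame = base frame: x ahead of the robot, y to its left, z up, the work surface at z = 0. Lengths are in m, angles in degrees, forces in N, time in s.
With the tool pointing down it reaches from about 0.25 to 0.775 m from the base axis. Payload 4 kg.
Tool frame: the origin (TCP) lies between the finger pads; the fingertips stand 25 mm ahead of it and the grasp point (between the pads) lies 6 mm ahead of it; z points along the fingers, y is the line along which they close (so a half turn about z gives the same grasp; the last joint's range is limited). The gripper opens to 94 mm and grips with 3 to 60 N. Pads are 16 mm wide; open, the fingers measure 119 mm over their backs; the gripper's body (75 mm by 177 mm) begins 78 mm behind the grasp point.
Start: joints at [69.15, 4.996, 78.535, -0, 96.463, -5.907], TCP at [0.142, 0.531, 0.231] pointing down, gripper open.
Joint ranges: [-177.83, 177.83], [-43.37, 116.18], [15.69, 146.23], [-61.86, 241.86], [9.47, 152.12], [-147.06, 147.06]. Speed limits (degrees/s): [159.86, 159.86, 180, 180, 180, 180].

INTERFACE

Orientations are given as [roll, pitch, yaw] about the fixed x, y, z axes, in that order (R = Rz(yaw) Ry(pitch) Rx(roll)).
In Python, from bench import movep, servo_line, movej, move_gripper, sleep, solve_ik, grab_frame, IKError, finish_job, current_time_s, current_q, current_qvel, current_tau, current_position, current_orientation, current_force, current_wrist_torque, current_finger_gap, current_gripper_force gives the robot as it stands. The module is installed in compiled form; this text tells all that it offers. Calls block until the motion is done:
- movep(position, orientation): joint-space move of the TCP to a pose.
- servo_line(position, velocity=0.15, ori=None, force_limit=None): straight line of the TCP; ori=None keeps the orientation; velocity is the mean speed in m/s. With force_limit (N) it stops when the force on the tool has changed by that much, and returns True; else False.
- movej(angles): joint-space move.
- move_gripper(opening, grip_force=None): finger opening in m; grip_force is the grip in N (None keeps the last); returns when the fingers have stopped.
- sleep(seconds).
- solve_ik(position, orientation): joint angles nearest the present ones, or None.
- grab_frame(name): name is "side" or "top" or "wrist"; returns a dict with "img" (480x640x3 uint8, red, green, blue), "mtx" (3x3 intrinsics, pixels), "xyz" and "orientation" of the camera in the world. Camera axes: x right, y up, looking along -z (the intrinsics and any distortion apply to the point x, -y, -z); pixel columns grow to the right and rows downward; lengths in m; the calibration is good to about 2 mm. A picture is of the moment at which its call begins. There is no depth.
A pose or a line that the arm cannot do raises IKError and nothing moves.
- finish_job(): hands the job in; it is judged then, once.
Readings, each from a call of its own:
- current_time_s(): time.
- current_q(): joint angles.
- current_qvel(): joint speeds.
- current_tau(): joint torques, N m.
- current_position(): TCP position.
- current_orientation(): TCP orientation.
- current_force(): force on the tool from outside, world axes, zero at the start.
- current_wrist_torque(): the same for the moment, N m.
- current_finger_gap(): finger opening in m.
- current_gripper_force(): force on a finger pad.
Only numpy, scipy, OpenCV 4.12 (cv2) and the standard library are available. Lean on these libraries where they do the work, as an engineer would, in place of code of your own. Each camera call takes 0.05 s, during which the arm holds its last target. There are 200 camera calls.

TASK

Make up the tray for the next hardness run: put the clean round steel check block, the V-block, the plain steel sleeve and the green mounted specimen each into the foam pocket cut for it, upright and sitting right down on the pocket's floor (the sleeve over the white stub). The blotchy stained block and the black mounted specimen belong to other jobs: leave them where they are.

Things in the scene. Friction and masses are not known exactly. Their poses are not given: they have to be found in the camera images.
- check_block_mid (a point): The check block: clean, evenly pale-grey round steel disc (a hardness reference block), small dents and a darker rectangle on its top, 50 mm in diameter, 12 mm thick, lying flat. The point is its centre, 6 mm above its underside; z is its axis, up. About 0.18 kg.
- vblock_mid (a point): Steel V-block standing on its base with the V opening upward: 46 mm along its x (the V groove runs along x), 50 mm along its y, 40 mm high (z, up). The point is the centre of this outline, 20 mm above the underside; up there the V notch cuts the middle of the two x faces, so grip across x low down, or across y on the plain side faces. About 0.42 kg.
- steel_sleeve_mid (a point): Plain silver-grey steel sleeve (short tube), outside diameter 36 mm, bore about 24 mm, 24 mm high, standing on end. The point lies on its axis half-way up (12 mm above the underside); z is the axis, up. About 0.08 kg.
- green_mount_mid (a point): Mounted specimen in green resin: a cylinder 30 mm in diameter and 20 mm high with a small polished metal section in its top face. The point is its centre, 10 mm above its underside; z is its axis, up. About 0.03 kg.
- stained_block_mid (a point): The stained block, a look-alike that does not belong in the tray: a reference block too, but blotchy and marbled all over, 56 mm in diameter, 16 mm thick. The point is its centre, 8 mm above its underside.
- black_mount_mid (a point): A look-alike that does not belong in the tray: mounted specimen in black resin, 30 mm in diameter, 19 mm high, a small polished metal section in its top face. The point is its centre, 9.5 mm above its underside. (Mind the tall machines, one with a handwheel, that stand right behind the work from 0.55 m ahead of the robot: carry things across in front of them, near the bench's front edge.)
- pocket_block_floor (a point): Dark blue foam square, 70 mm wide, top 14 mm above the bench, one of four in a row in a fixed aluminium tray (75 x 285 mm, rim 19 mm above the bench) whose order varies. Has a 7 mm deep plain round pocket 60 mm in diameter with a yellow floor, the largest round one, cut for the check block. The point: centre of that floor, 7 mm above the bench; z up.
- pocket_vee_floor (a point): Dark blue foam square, 70 mm wide, top 14 mm above the bench, one of four in a row in a fixed aluminium tray (75 x 285 mm, rim 19 mm above the bench) whose order varies. Has a 7 mm deep rectangular pocket, 56 mm along x and 60 mm along y with a yellow floor, cut for the V-block (which drops in either parallel to it or turned by a quarter turn). The point: centre of that floor, 7 mm above the bench; x, y along its sides, z up.
- pocket_sleeve_floor (a point): Dark blue foam square, 70 mm wide, top 14 mm above the bench, one of four in a row in a fixed aluminium tray (75 x 285 mm, rim 19 mm above the bench) whose order varies. Has a 7 mm deep round pocket 46 mm in diameter with a yellow floor, cut for the sleeve, with a white upright stub at its centre, 14 mm in diameter and 13.5 mm tall from the floor, which enters the bore. The point: centre of that floor, 7 mm above the bench; z up.
- pocket_mount_floor (a point): Dark blue foam square, 70 mm wide, top 14 mm above the bench, one of four in a row in a fixed aluminium tray (75 x 285 mm, rim 19 mm above the bench) whose order varies. Has a 7 mm deep plain round pocket 40 mm in diameter with a yellow floor, the smallest, cut for the green mounted specimen. The point: centre of that floor, 7 mm above the bench; z up.
Not all that is in view belongs to the job. Leave any red look-alike of the part that bears check_block_mid alone.

How it is judged:
By the outcome, as a careful person would: the job done as asked, in the order asked, and still so for the second after the job is handed in, with the robot touching nothing.
It also fails if it takes over 125 s, if anything falls off the work surface, if the arm or the gripper's body presses on something with over 40 N, if the wrist force passes 120 N, or if a joint passes its speed limit or range.

## Working session

There is one attempt and no reset: what is moved stays moved. The work goes in short steps, each a Python script; the robot and the scene stay as the last script left them, time stands still between calls to the robot, and variables do not carry over. Pictures are saved under pics/ and viewed, at most 14 in all, crops included, and the job is handed in when it is done.

```bash
mkdir -p pics; cat > h.py <<'E'
import numpy as np, cv2
from scipy.spatial.transform import Rotation as R
from bench import *
def snap(cam,name):
    f=grab_frame(cam); cv2.imwrite(f'pics/{name}.png',f['img'][:,:,::-1]); 
    np.savez(f'pics/{name}.npz',**{k:np.array(f[k]) for k in f}); return f
def ray(f,u,v):
    p=np.linalg.inv(f['mtx'])@[u,v,1]
    return R.from_euler('xyz',f['orientation'],degrees=True).apply([p[0],-p[1],-p[2]])
def px2w(f,u,v,z):
    d=ray(f,u,v); c=np.array(f['xyz']); return c+d*(z-c[2])/d[2]
def w2px(f,P):
    q=R.from_euler('xyz',f['orientation'],degrees=True).inv().apply(np.array(P)-f['xyz'])
    p=f['mtx']@[q[0],-q[1],-q[2]]; return p[:2]/p[2]
E
python3 - <<'E'
from h import *
for c in('top','side'):
    f=snap(c,c+'0'); print({k:f[k] for k in f if k!='img'})
print(current_time_s(),current_orientation())
E
```

```text
{'mtx': array([[452.68435628,   0.        , 318.84836649],
       [  0.        , 452.68435628, 239.66961035],
       [  0.        ,   0.        ,   1.        ]]), 'xyz': array([ 0.41032022, -0.15302635,  0.92776084]), 'orientation': array([ 11.66362105,  -0.24321439, -81.20967439])}
{'mtx': array([[455.68158277,   0.        , 331.2259092 ],
       [  0.        , 455.68158277, 239.98167255],
       [  0.        ,   0.        ,   1.        ]]), 'xyz': array([0.16601719, 0.47438058, 0.55057678]), 'orientation': array([  57.3848456 ,    0.32755662, -144.64061143])}
0.1 [-1.79888618e+02 -1.10224144e-02  1.65056325e+02]
```

View pics/top0.png

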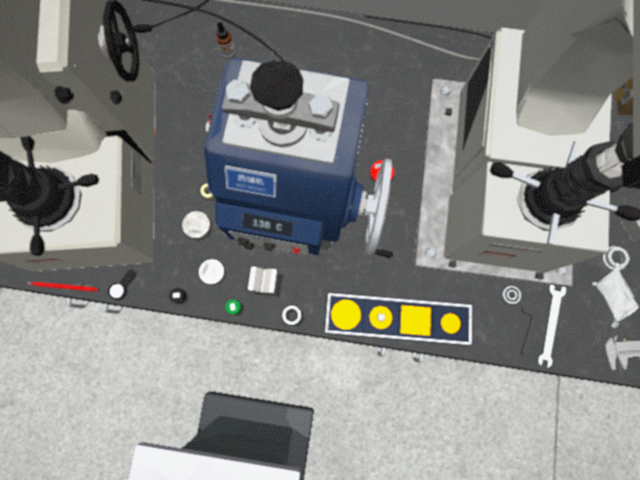

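View pics/side0.png

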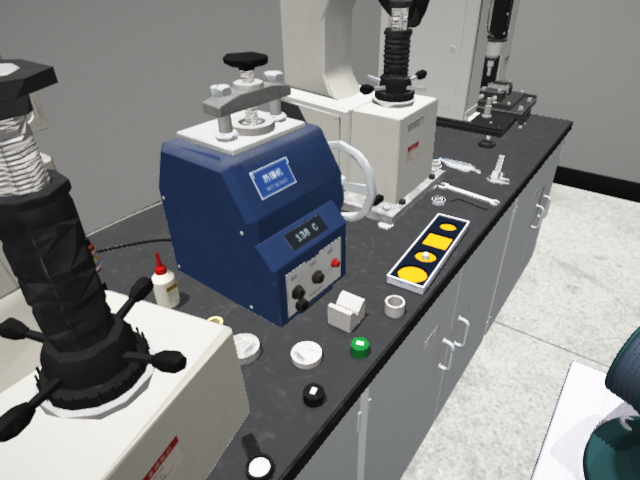

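The top view shows these candidates:
- **Check block:** discs at (211,271) and (196,224). The pale watch or tool face at (117,291) is not it, and neither is the red knob at (381,171).
- **Mounts:** green (233,307), black (177,295).
- **Sleeve:** (291,315). The brass ring (207,190) and the nut (512,295) are not it.
- **V-block:** (262,280).
- **Pockets, left to right:** block (346,314), sleeve (381,317), vee (416,320), mount (451,323).

I'll take a close crop to choose between the two discs.

```bash
python3 - <<'E'
from h import *
f=dict(np.load('pics/top0.npz'))
a=cv2.resize(f['img'][200:335,165:325],None,fx=5,fy=4.4,interpolation=cv2.INTER_CUBIC)[:,:800]
s=np.load('pics/side0.npz')['img'][310:375,220:420]
a=cv2.resize(f['img'][205:330,165:325],(640,500)//np.array(1) if 0 else (400,312),interpolation=cv2.INTER_CUBIC)
b=cv2.resize(s,(800,260),interpolation=cv2.INTER_CUBIC)
c=np.zeros((580,800,3),np.uint8); c[:312,:400]=a; c[315:575]=b
cv2.imwrite('pics/crop1.png',c[:,:,::-1])
for n,u,v,z in [('stA',196,224,.014),('ckB',211,271,.012),('vb',262,280,.04),('gr',233,307,.02),('sl',291,315,.024),('bk',177,295,.019),('pB',346,314,.007),('pS',381,317,.007),('pV',416,320,.007),('pM',451,323,.007)]:
    p=px2w(f,u,v,z); print(n,p.round(4),np.hypot(*p[:2]).round(3))
E
```

```text
stA [0.591  0.1287 0.014 ] 0.605
ckB [0.4997 0.0789 0.012 ] 0.506
vb [ 0.4949 -0.0307  0.04  ] 0.496
gr [0.435  0.0193 0.02  ] 0.435
sl [ 0.4371 -0.0972  0.024 ] 0.448
bk [0.4413 0.1345 0.019 ] 0.461
pB [ 0.4564 -0.2051  0.007 ] 0.5
pS [ 0.4613 -0.2753  0.007 ] 0.537
pV [ 0.4661 -0.3455  0.007 ] 0.58
pM [ 0.471  -0.4155  0.007 ] 0.628
```

View pics/crop1.png

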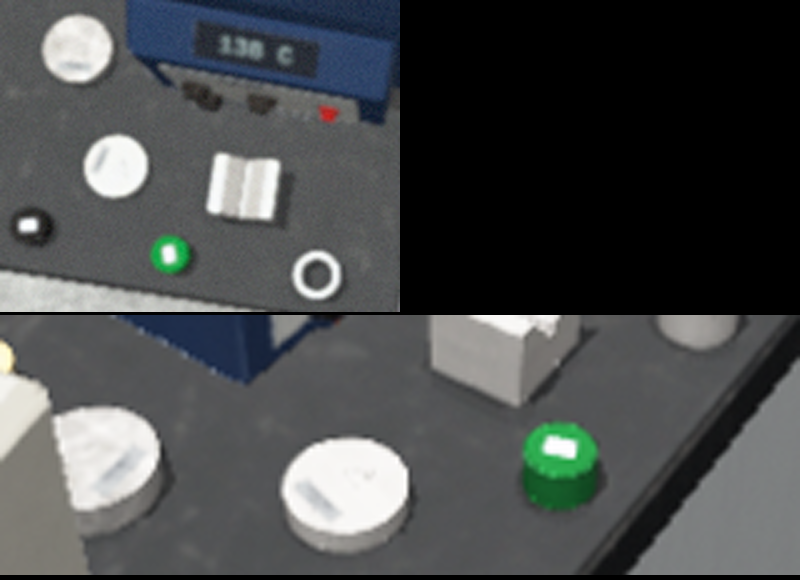

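The block at (211,271) is thin and evenly pale, so it is the check block. The disc at (196,224) is thicker and mottled, so it is the stained one. The pockets come out 70 mm apart, as they should. Next I retract, swing across at a small radius and look with the wrist camera.

```bash
python3 - <<'E'
from h import *
f=dict(np.load('pics/top0.npz'))
for z in(.1,.15,.2,.3): print(z,px2w(f,375,250,z).round(3),px2w(f,385,254,z).round(3),px2w(f,270,250,z).round(3))
servo_line([.13,.37,.25],.3)
movep([.40,.04,.26],[180,0,0]); f=snap('wrist','w1')
print(f['xyz'],f['orientation'],current_q().round(1) if hasattr(current_q(),'round') else current_q())
movep([.40,-.31,.26],[180,0,0]); f=snap('wrist','w2')
print(f['xyz'],f['orientation'],current_time_s(),current_q())
cv2.imwrite('pics/w12.png',cv2.resize(np.vstack([cv2.imread('pics/w1.png'),cv2.imread('pics/w2.png')])[:, :],(400,600)))
E
```

```text
0.1 [ 0.576 -0.237  0.1  ] [ 0.572 -0.256  0.1  ] [ 0.546 -0.044  0.1  ]
0.15 [ 0.566 -0.232  0.15 ] [ 0.562 -0.25   0.15 ] [ 0.538 -0.05   0.15 ]
0.2 [ 0.556 -0.226  0.2  ] [ 0.552 -0.243  0.2  ] [ 0.53  -0.057  0.2  ]
0.3 [ 0.536 -0.216  0.3  ] [ 0.533 -0.231  0.3  ] [ 0.514 -0.07   0.3  ]
[0.47045706 0.03936241 0.41493326] [-1.39149578e+01  5.80027442e-02 -8.99327940e+01] [ -2.3 -14.4  93.2   0.  101.2  87.6]
[ 0.4704783  -0.31029844  0.41561509] [-1.38294892e+01  5.05012995e-02 -8.99526691e+01] 3.7833 [-4.40713039e+01 -9.11227748e-01  8.12723609e+01  2.92267726e-02
  9.96133528e+01  4.58153999e+01]
```

View pics/w12.png

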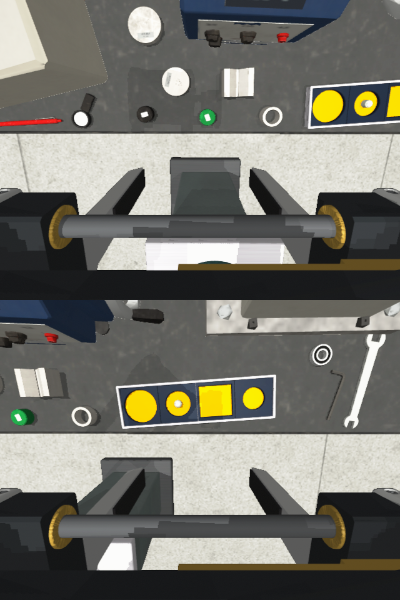

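```bash
cat > seg.py <<'E'
from h import *
def blob(f,seed,z,kind,r=36):
    u,v=map(int,seed); im=f['img'].astype(int); w=im[v-r:v+r,u-r:u+r]; R_,G,B=w[...,0],w[...,1],w[...,2]
    m={'y':(R_>150)&(G>130)&(B<90),'g':((G>R_+40)),'w':(w.min(2)>kind[1])if kind[0]=='w' else None}[kind[0]]
    m=m.astype(np.uint8)
    cs,_=cv2.findContours(m,cv2.RETR_EXTERNAL,cv2.CHAIN_APPROX_NONE)
    c=max(cs,key=cv2.contourArea)+np.array([u-r,v-r])
    P=np.array([px2w(f,*q,z) for q in c[:,0].astype(float)])
    h=cv2.convexHull((P[:,:2]*1000).astype(np.float32))
    return c,cv2.minEnclosingCircle(h),cv2.minAreaRect(h)
E
python3 - <<'E'
from seg import *
A=dict(np.load('pics/w1.npz'));B=dict(np.load('pics/w2.npz'));
out={}
for n,F,s,z,k in [('ck',A,(281,130),.012,('w',170)),('vb',A,(381,131),.04,('w',150)),('gr',A,(331,187),.02,('g',)),('sl',A,(436,186),.024,('w',150)),
 ('pB',A,(522,169),.007,('y',)),('pB',B,(225,170),.007,('y',)),('pS',B,(285,165),.007,('y',)),('pV',B,(345,161),.007,('y',)),('pM',B,(405,157),.007,('y',))]:
    c,e,r=blob(F,s,z,k); print(n,'circ',np.round(e[0],1),round(2*e[1],1),'rect',np.round(r[0],1),np.round(r[1],1),round(r[2],1))
    cv2.drawContours(F['img'],[c],-1,(255,0,255),1)
a=cv2.resize(A['img'][70:220,240:480],(800,500),interpolation=cv2.INTER_NEAREST);cv2.imwrite('pics/c2.png',a[:,:,::-1])
E
```

```text
ck circ [499.1  79. ] 50.0 rect [499.3  79.1] [47.6 49. ] 0.1
vb circ [496.4 -30.5] 67.1 rect [496.1 -30.8] [45.9 50.5] 1.7
gr circ [435.9  20.9] 30.7 rect [436.1  20.7] [29.8 29. ] 0.2
sl circ [437.3 -98.2] 36.6 rect [437.1 -98.1] [35.4 35.5] 47.8
pB circ [ 455.4 -206.1] 59.3 rect [ 455.7 -206.4] [56.9 57.6] 49.7
pB circ [ 455.6 -203.9] 59.3 rect [ 455.6 -203.9] [57.8 58.2] 43.4
pS circ [ 460.6 -274.2] 45.9 rect [ 460.4 -274.2] [44.2 45.6] 26.2
pV circ [ 465.6 -344.4] 80.0 rect [ 465.6 -344.2] [55.8 60.4] 4.3
pM circ [ 470.4 -414.8] 39.6 rect [ 470.4 -414.7] [38.  38.8] 46.5
```

View pics/c2.png

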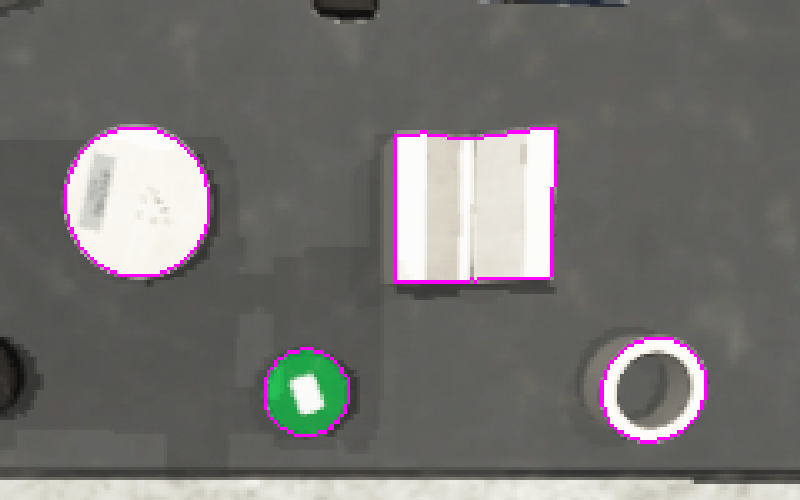

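The measured sizes match the nominals (50.0, 46×50.5, 30.7, 36.6; pockets 59, 46, 56×60, 39.6). I'll place the check block on the tray diagonal, so the fingers clear the rim of the end pocket.

```bash
cat > pp.py <<'E'
from h import *
def pick(x,y,yaw,w,z,F):
    o=[180,0,yaw]; move_gripper(w+.012)
    movep([min(x,.42),y,.14],o); servo_line([x,y,.14],.2); servo_line([x,y,.06],.2)
    print('hit',servo_line([x,y,z],.06,force_limit=10)); move_gripper(w-.01,F); sleep(.2)
    print('gap',current_finger_gap(),'F',current_gripper_force())
    servo_line([x,y,.14],.15); servo_line([.42,y,.14],.2)
    print('lifted gap',current_finger_gap(),'f',np.round(current_force(),2))
def place(x,y,yaw,w,z):
    o=[180,0,yaw]; servo_line([.42,y,.14],.2,ori=o)
    servo_line([x,y,.14],.15); servo_line([x,y,z+.02],.12)
    print('hit',servo_line([x,y,z],.03,force_limit=8),np.round(current_position(),4)); sleep(.2)
    move_gripper(w+.008); sleep(.2); servo_line([x,y,.14],.12); servo_line([.42,y,.14],.2)
    print('t',current_time_s())
E
python3 - <<'E'
from pp import *
pick(.4992,.079,0,.050,.0305,25)
if current_finger_gap()>.046: place(.4555,-.2045,-43,.050,.0405)
movep([.40,-.26,.26],[180,0,0]); snap('wrist','w3')
cv2.imwrite('pics/c3.png',cv2.imread('pics/w3.png')[80:260,100:500])
E
```

```text
hit False
gap 0.04885789211302112 F 25.000292658805847
lifted gap 0.04890881972652191 f [ 0.05 -0.11 -1.4 ]
hit False [ 0.4556 -0.2045  0.0406]
t 15.3833
```

View pics/c3.png

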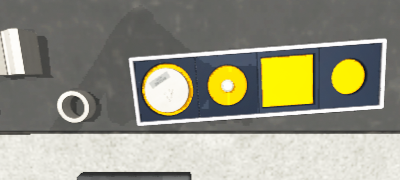

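The check block sits inside its pocket at crop (167,88), with a yellow ring all round it. The V-block is next.

```bash
python3 - <<'E'
from pp import *
pick(.4962,-.0307,1.7,.050,.034,40)
assert current_finger_gap()>.046
place(.4656,-.3443,4.3,.050,.0415)
pick(.4372,-.0981,0,.036,.034,15)
assert current_finger_gap()>.032
place(.4605,-.2742,4,.036,.0415)
movep([.40,-.26,.26],[180,0,0]); snap('wrist','w4')
cv2.imwrite('pics/c4.png',cv2.resize(cv2.imread('pics/w4.png')[80:230,180:500],(800,375)))
E
```

```text
hit False
gap 0.049989797320134664 F 39.976900150068104
lifted gap 0.050080425450567775 f [ 0.05  0.28 -4.12]
hit False [ 0.4657 -0.3444  0.0414]
t 27.125
hit False
gap 0.03473371009049132 F 15.000149922561832
lifted gap 0.034280580555443564 f [-0.76 -0.53 -0.54]
hit False [ 0.4606 -0.2743  0.0414]
t 36.75
```

View pics/c4.png

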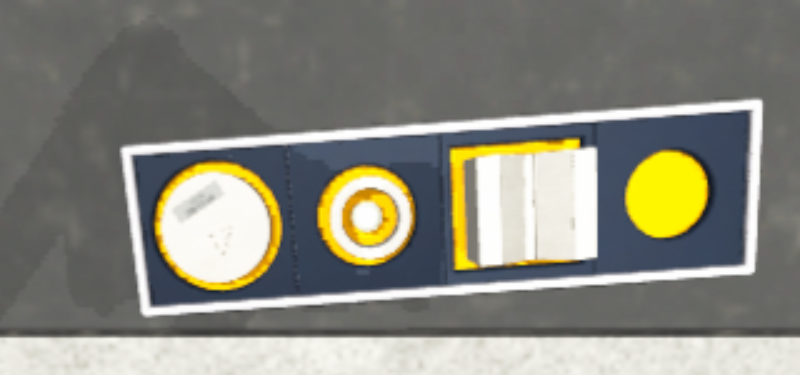

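The sleeve is round the stub at (368,215). The V-block is in its pocket, and it looks offset to the right because of its height. Green mount next, then a look from the side and from directly above.

```bash
python3 - <<'E'
from pp import *
pick(.436,.0208,0,.030,.034,12)
assert current_finger_gap()>.025
place(.4704,-.4147,4,.030,.0415)
movep([.40,-.345,.26],[180,0,0]); f=snap('wrist','w5')
movep([.30,.0,.30],[180,0,0]); g=snap('side','s5'); snap('top','t5')
c=np.zeros((560,800,3),np.uint8)
u,v=w2px(f,[.463,-.31,.02]).astype(int); p=f['img'][max(v-62,0):v+63,u-160:u+160]; c[:p.shape[0]*2,:640]=cv2.resize(p,None,fx=2,fy=2,interpolation=2)
c[255:555]=cv2.resize(g['img'][205:301,330:586],(800,300),interpolation=2)
cv2.imwrite('pics/c5.png',c[:,:,::-1])
for z,s,n,k,h in [(.047,[.4656,-.3443,.047],'vb',('w',150),30),(.027,[.4704,-.4147,.02],'gr',('g',),26),(.031,[.4605,-.2742,.03],'sl',('w',140),26)]:
    from seg import blob
    _,e,r=blob(f,w2px(f,s),z,k,h); print(n,np.round(e,1) if 0 else e,r)
E
```

```text
hit False
gap 0.029658411950405555 F 12.000010460615158
lifted gap 0.02939206436602258 f [ 0.51 -0.31 -0.62]
hit False [ 0.4705 -0.4147  0.0414]
t 48.4083
vb ((465.30499267578125, -345.576416015625), 33.57694625854492) ((465.22210693359375, -345.6443786621094), (45.706260681152344, 50.58928298950195), 4.372737884521484)
gr ((469.5081481933594, -415.55499267578125), 15.806921005249023) ((469.5872802734375, -415.3750915527344), (29.243776321411133, 30.06055450439453), 3.097226142883301)
sl ((460.8006896972656, -275.3072814941406), 18.203166961669922) ((460.41876220703125, -275.1061706542969), (34.61293411254883, 35.69737243652344), 0.017166618257761)
```

View pics/c5.png

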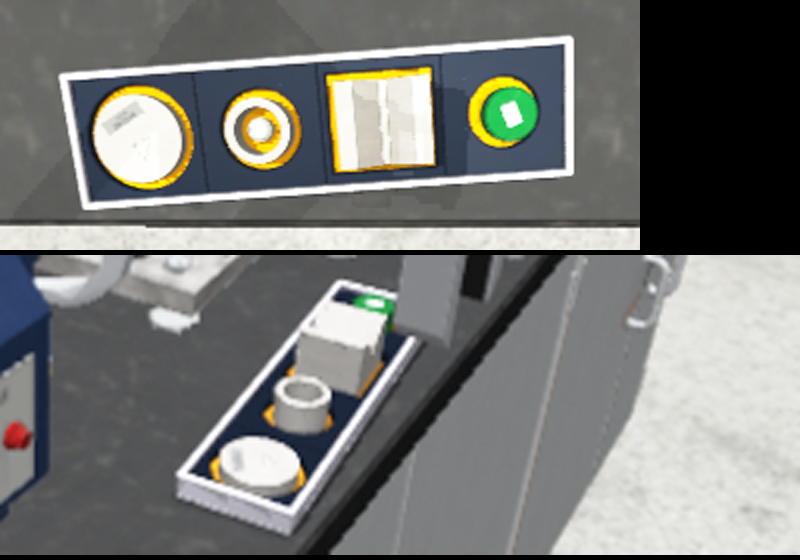

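All four sit level in their pockets: check block (143,137), sleeve round the stub (260,129), V-block (382,120) and green mount (510,112). Each is within about 1.5 mm of its pocket centre, and the sizes fit the seated heights. I'm handing the job in.

```bash
python3 -c "
from bench import *
sleep(.3); print(finish_job(), current_time_s())"
```

```text
the job is handed in; nothing more can be done
the job is handed in; nothing more can be done
```

The check block, V-block, sleeve and green specimen are each seated upright in their own pockets (the sleeve over the stub), the stained block and black specimen were not touched, and the job was handed in after about 50 s.

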